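Load the platform shaker and set its speed

TASK

Load and start the shaker: move every sample jar from the two white trays into the free pockets of the blue tray, carry the blue tray level, without tipping it, to the shaker and set it down inside the white outline on the platform, and only then turn the numbered speed sleeve so that 5 stands at the yellow index. Stack the two emptied white trays squarely on each other in the middle of the green mat, at whatever point in the job suits you. The jars must stay upright, and nothing else on the bench is to be disturbed; something may get knocked aside while you work, so check and put it right.

Things in the scene. Friction and masses are not known exactly. Their poses are not given: they have to be found in the camera images.
- blue: BLUE sample tray, 214 x 46 x 30 mm, walls and floor 4 mm thick; five 38 mm square pockets in a row at x = -84, -42, 0, 42, 84 mm, dividers up to 26 mm. About 140 g, loose; can be gripped across its width, fingers straddling it at mid-length. Origin: centre of underside, x along its length, z up. Starts with two jars
- white1: WHITE sample tray, 214 x 46 x 30 mm, walls and floor 4 mm thick; five 38 mm square pockets in a row at x = -84, -42, 0, 42, 84 mm, dividers up to 26 mm. About 140 g, loose; can be gripped across its width, fingers straddling it at mid-length. Origin: centre of underside, x along its length, z up. Starts with some jars or none
- white2: WHITE sample tray, 214 x 46 x 30 mm, walls and floor 4 mm thick; five 38 mm square pockets in a row at x = -84, -42, 0, 42, 84 mm, dividers up to 26 mm. About 140 g, loose; can be gripped across its width, fingers straddling it at mid-length. Origin: centre of underside, x along its length, z up. Same as white1
- jar1: glass sample jar with black screw cap: 29 mm diameter, 58 mm tall, cap 30 mm diameter over the top 16 mm, about 45 g. Stands in a tray pocket 4 mm above the tray's underside, the cap 16 to 32 mm above the tray's rim. Origin: centre of underside, z up. Starts in the blue tray.
- jar2: glass sample jar with black screw cap: 29 mm diameter, 58 mm tall, cap 30 mm diameter over the top 16 mm, about 45 g. Stands in a tray pocket 4 mm above the tray's underside, the cap 16 to 32 mm above the tray's rim. Origin: centre of underside, z up. Starts in the blue tray.
- jar3: glass sample jar with black screw cap: 29 mm diameter, 58 mm tall, cap 30 mm diameter over the top 16 mm, about 45 g. Stands in a tray pocket 4 mm above the tray's underside, the cap 16 to 32 mm above the tray's rim. Origin: centre of underside, z up. Starts in a white tray; may be absent (None from the start).
- jar4: glass sample jar with black screw cap: 29 mm diameter, 58 mm tall, cap 30 mm diameter over the top 16 mm, about 45 g. Stands in a tray pocket 4 mm above the tray's underside, the cap 16 to 32 mm above the tray's rim. Origin: centre of underside, z up. Starts in a white tray; may be absent (None from the start).
- jar5: glass sample jar with black screw cap: 29 mm diameter, 58 mm tall, cap 30 mm diameter over the top 16 mm, about 45 g. Stands in a tray pocket 4 mm above the tray's underside, the cap 16 to 32 mm above the tray's rim. Origin: centre of underside, z up. Starts in a white tray; may be absent (None from the start).
- jar6: glass sample jar with black screw cap: 29 mm diameter, 58 mm tall, cap 30 mm diameter over the top 16 mm, about 45 g. Stands in a tray pocket 4 mm above the tray's underside, the cap 16 to 32 mm above the tray's rim. Origin: centre of underside, z up. Starts in a white tray; may be absent (None from the start).
- jar7: glass sample jar with black screw cap: 29 mm diameter, 58 mm tall, cap 30 mm diameter over the top 16 mm, about 45 g. Stands in a tray pocket 4 mm above the tray's underside, the cap 16 to 32 mm above the tray's rim. Origin: centre of underside, z up. Starts in a white tray; may be absent (None from the start).
- shaker: the platform shaker: fixed white box 300 (x) x 270 (y) mm with a dark blue front deck 71 mm high, which carries the speed sleeve, and the platform behind it. Origin: centre of its underside; front faces its -x
- platform_mid (a point): centre of the top of the shaker's platform, 85 mm above the bench: a plate 150 (x) x 250 (y) mm with black rubber top, a 7 mm high rim round its edge and in the middle a white outline 82 (x) x 230 (y) mm inside where the tray goes, its length along y. Axes: x away from the shaker's front, z up
- sleeve (a joint): angle of the speed sleeve, rad: number k (0 to 8) is at the index when it reads k x 0.5236; grows as the sleeve turns clockwise seen from above. It clicks into a detent at each number (about 0.1 N m to turn on; let go between two numbers it springs to the nearer). End stops at 0 and 8
- sleeve_grip (a point): on the vertical axis of the speed sleeve, 93 mm above the bench. Sleeve: black ribbed cylinder, 44 mm diameter, 77 to 107 mm above the bench; below it a white skirt, 92 mm diameter, 71 to 77 mm above the bench, with black numbers 0 to 8 anticlockwise, turns with it; red line on top points to the 0. It stands 155 mm in front of the platform's centre
- dial_index (a point): the yellow index mark on the front deck, at the skirt's edge on the shaker's front side: the number next to it is the one that is set
- mat_mid (a point): centre of the top (3 mm above the bench) of a thin green mat, 260 (x) x 100 (y) mm, fixed on the bench, where empty trays are stacked. x along its length
- beaker: bystander: glass beaker, 52 mm diameter, 70 mm tall; origin under its centre
- spatula: bystander: steel spoon spatula 150 mm long lying on the bench
- weight: bystander: brass balance weight, 38 mm diameter, 50 mm tall; origin under its centre
- amber: bystander: amber reagent bottle, 64 mm diameter, 120 mm tall; origin under its centre
- dish: bystander: white porcelain dish, 90 mm diameter, 22 mm tall; origin under its centre
- pot: bystander: white pot with red lid, 60 mm diameter, 70 mm tall; origin under its centre

How it is judged:
By the outcome, as a careful person would: the job done as asked, in the order asked, and still so for the second after the job is handed in, with the robot touching nothing.
Of jar3, jar4, jar5, jar6, jar7 only 2 to 3 are there at a start; the rules pass over those that are not, and their reading is None.
At some moment in a run one of blue, white1, white2 may be knocked a few centimetres aside while the robot is not near it.
It also fails if it takes over 210 s, if anything falls off the work surface, if the arm or the gripper's body presses on something with over 40 N, if the wrist force passes 120 N, or if a joint passes its speed limit or range.

ROBOT

A 6-joint arm with a two-finger parallel gripper is mounted at the origin on the work surface. World frame = base frame: x ahead of the robot, y to its left, z up, the work surface at z = 0. Lengths are in m, angles in rad, forces in N, time in s.
With the tool pointing down it reaches from about 0.25 to 0.85 m from the base axis. Payload 12.5 kg.
Tool frame: the origin (TCP) lies at the centre of the arm's flange, where the gripper is bolted on; the fingertips stand 186 mm ahead of it and the grasp point (between the pads) lies 167 mm ahead of it; z points along the fingers, y is the line along which they close (so a half turn about z gives the same grasp; the last joint's range is limited). The gripper opens to 93 mm and grips with 3 to 60 N. Pads are 15 mm wide; open, the fingers measure 128 mm over their backs; the gripper's body (75 mm by 188 mm) begins 65 mm behind the grasp point.
Start: joints at [-1.195, 0.351, 1.652, -0, 1.139, -0.085], TCP at [0.245, -0.493, 0.405] pointing down, gripper open.
Joint ranges: [-2.75, 2.75], [-0.79, 2.1], [0.01, 2.65], [-1.57, 4.71], [0.07, 3.14], [-2.87, 2.87]. Speed limits (rad/s): [2.22, 2.22, 2.79, 3.14, 3.14, 3.14].

INTERFACE

Orientations are given as a rotation vector (axis times angle).
In Python, from rig import arm, cams, readout gives the robot as it stands (arm), with the cameras (cams) and the readings (readout). Calls block until the motion is done:
- arm.reach(position, orientation): joint-space move of the TCP to a pose.
- arm.movel(position, orientation=None, v=0.15, until_force=None): straight line of the TCP; orientation=None keeps the orientation; v is the mean speed in m/s. With until_force (N) it stops when the force on the tool has changed by that much, and returns True; else False.
- arm.goto_joints(angles): joint-space move.
- arm.open_gripper() and arm.grasp(): open the fingers fully, or close them until they stop; the grip force is fixed at half the most.
- arm.pause(seconds).
- arm.solve_ik(position, orientation): joint angles nearest the present ones, or None.
- readout.state(): the state.
- cams.capture(name): name is "scene" or "top"; returns the picture (420x560x3 uint8, red, green, blue); there is no depth.
- cams.camera_info(name): a dict with "K" (3x3 intrinsics, pixels), "position" and "orientation" of the camera in the world. Camera axes: x right, y up, looking along -z (the intrinsics and any distortion apply to the point x, -y, -z); pixel columns grow to the right and rows downward; lengths in m; the calibration is good to about 2 mm. A picture is of the moment at which its call begins. camera_info takes no time and is no camera call.
A pose or a line that the arm cannot do raises arm.MotionError and nothing moves.
- arm.sign_off(): hands the job in; it is judged then, once.
The state is a dict: "time": time; "joint_pos": joint angles; "dq": joint speeds; "tau": joint torques, N m; "position": TCP position; "orientation": TCP orientation; "ft_force": force on the tool from outside, world axes, zero at the start; "ft_torque": the same for the moment, N m; "opening": finger opening in m; "grasp_force": force on a finger pad.
Only numpy, scipy, OpenCV 4.12 (cv2) and the standard library are available. Lean on these libraries where they do the work, as an engineer would, in place of code of your own. Each camera call takes 0.05 s, during which the arm holds its last target. There are 200 camera calls.

## Working session

There is one attempt and no reset: what is moved stays moved. The work goes in short steps, each a Python script; the robot and the scene stay as the last script left them, time stands still between calls to the robot, and variables do not carry over. Pictures are saved under pics/ and viewed, at most 14 in all, crops included, and the job is handed in when it is done.

```bash
ls; mkdir -p pics; python3 - <<'E'
from rig import arm, cams, readout
import cv2
for n in("scene","top"):
    im=cams.capture(n); cv2.imwrite(f"pics/{n}0.png",im[:,:,::-1])
    print(cams.camera_info(n))
print(readout.state())
E
```

```text
pics
rig.py
{'K': array([[510.62176032,   0.        , 273.52921062],
       [  0.        , 510.62176032, 212.34721786],
       [  0.        ,   0.        ,   1.        ]]), 'position': array([1.1106365 , 0.51023959, 1.03324438]), 'orientation': array([0.34619767, 0.71528495, 2.18022609])}
{'K': array([[407.46482923,   0.        , 277.33702645],
       [  0.        , 407.46482923, 212.25930373],
       [  0.        ,   0.        ,   1.        ]]), 'position': array([0.43881336, 0.058436  , 1.17233359]), 'orientation': array([ 0.10619942, -0.08614798, -1.57492727])}
{'time': 0.1, 'joint_pos': array([-1.19460277e+00,  3.51188238e-01,  1.65233138e+00,  4.23195281e-05,
        1.13906923e+00, -8.45950258e-02]), 'dq': array([-0.00049364, -0.00191551, -0.00306264, -0.00067794, -0.0006094 ,
       -0.00046559]), 'tau': array([ 5.46614028e-04, -4.98027992e+01, -2.85707492e+01,  7.00252969e-02,
        2.39702960e-02, -2.38977691e-05]), 'position': array([ 0.24455022, -0.492525  ,  0.40426285]), 'orientation': array([-3.05762190e+00, -7.17165091e-01,  1.67566555e-04]), 'ft_force': array([-0.54828989,  0.69942315,  0.14870411]), 'ft_torque': array([ 0.003428  , -0.00263542, -0.00437718]), 'grasp_force': 0.0, 'opening': 0.09305566793961308}
```

View pics/scene0.png

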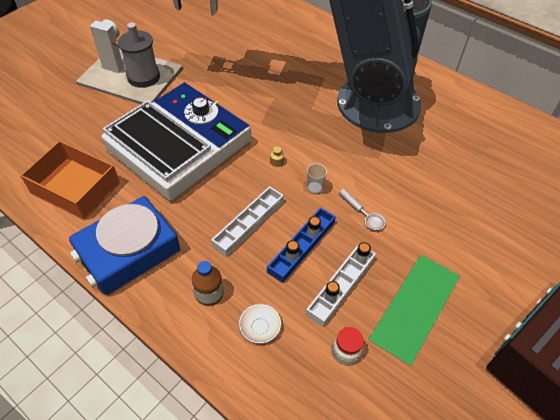

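View pics/top0.png

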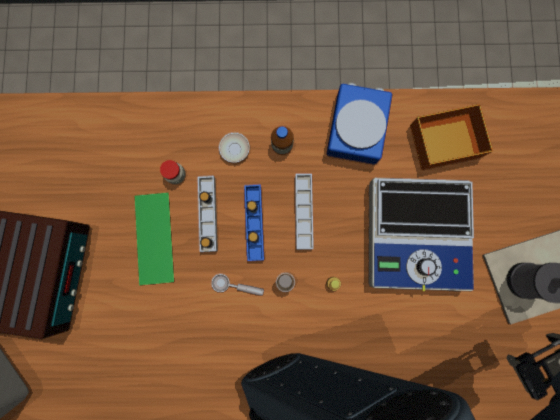

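The top view has the green mat at (155,238). A white tray with 2 jars is at (206,214), the blue tray with 2 jars at (253,222), an empty white tray at (304,211), and the shaker at (422,235) with its dial at (424,267). Next I'll zoom in on the trays and the dial.

```bash
python3 - <<'E'
import cv2,numpy as np
t=cv2.imread("pics/top0.png"); s=cv2.imread("pics/scene0.png")
a=cv2.resize(t[165:270,125:325],(800,420),interpolation=cv2.INTER_CUBIC)[:,:]
b=cv2.resize(t[240:295,370:478],(0,0),fx=3.7,fy=3.2); 
c=cv2.resize(s[80:150,160:260],(400,176))
b=cv2.resize(t[242:292,396:456],(400,176)) if 0 else cv2.resize(t[242:292,380:470],(400,176),interpolation=cv2.INTER_CUBIC)
cv2.imwrite("pics/z0.png",np.vstack([a,np.hstack([b,c])]))
E
```

```text
(no output)
```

View pics/z0.png

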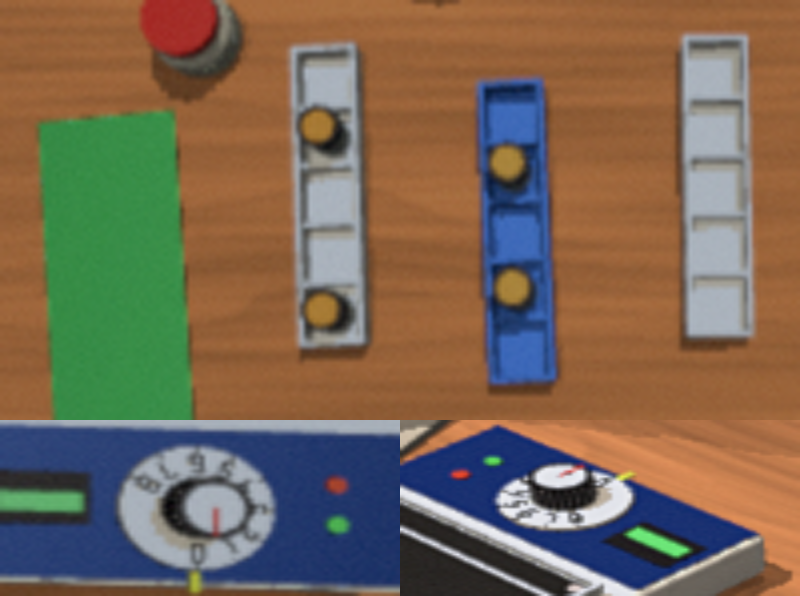

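White1 at (206,214) has jars in pockets 2 and 5, counting from the far end. Blue has jars in 2 and 4, so 1 and 5 are free and keep the load balanced. The other white tray is empty. The dial's 0 is at the index, next to the yellow mark. I'll write the vision helper now.

```bash
cat > lib.py <<'E'
import numpy as np, cv2
from scipy.spatial.transform import Rotation as R
from rig import arm, cams, readout
G=0.167
INF={n:cams.camera_info(n) for n in("scene","top")}
def toplane(n,px,z):
    c=INF[n]; px=np.atleast_2d(px).astype(float); K=c["K"]
    d=np.c_[(px[:,0]-K[0,2])/K[0,0],-(px[:,1]-K[1,2])/K[1,1],-np.ones(len(px))]
    d=d@R.from_rotvec(c["orientation"]).as_matrix().T
    p=c["position"]; return (p+d*((z-p[2])/d[:,2])[:,None])[:,:2]
def topix(n,P):
    c=INF[n]; q=(np.atleast_2d(P)-c["position"])@R.from_rotvec(c["orientation"]).as_matrix()
    K=c["K"]; return np.c_[K[0,2]+K[0,0]*q[:,0]/-q[:,2],K[1,2]-K[1,1]*q[:,1]/-q[:,2]]
def mask(im,kind):
    h,s,v=[a.astype(int) for a in cv2.split(cv2.cvtColor(im,cv2.COLOR_RGB2HSV))]
    return ({"blue":(h>100)&(h<125)&(s>110)&(v>60),"white":(s<60)&(v>115),
      "green":(h>50)&(h<80)&(s>110)&(v>60),"cap":(h>12)&(h<28)&(s>120)&(v>110),
      "yellow":(h>24)&(h<35)&(s>130)&(v>120)}[kind]).astype(np.uint8)
def blobs(m,amin):
    k,l,st,c=cv2.connectedComponentsWithStats(m)
    return [np.argwhere(l==i)[:,::-1] for i in range(1,k) if st[i,4]>=amin]
def rect(n,px,z,L,W):
    """pose (x,y,yaw) of a box top of LxW at height z; edges facing the camera may show the wall"""
    # pixel corners, so that the hull covers whole pixels
    px=np.vstack([px+np.array(o) for o in((-.5,-.5),(.5,-.5),(-.5,.5),(.5,.5))])
    P=toplane(n,px,z); H=cv2.convexHull(P.astype(np.float32)); (c,(w,h),a)=cv2.minAreaRect(H*1000)
    a=np.deg2rad(a)+(0 if w>h else np.pi/2); a=(a+np.pi/2)%np.pi-np.pi/2
    u=np.array([np.cos(a),np.sin(a)]); v=np.array([-u[1],u[0]]); cam=INF[n]["position"][:2]; o=np.zeros(2)
    for e,D in((u,L),(v,W)):
        t=P@e; lo,hi=t.min(),t.max(); k=cam@e
        o+=e*(lo+D/2 if k>hi else hi-D/2 if k<lo else (lo+hi)/2)
    return np.r_[o,a],max(w,h)/1000,min(w,h)/1000
def trays(n,im,kind,z=0.03):
    out=[]
    for b in blobs(mask(im,kind),150):
        p,l,w=rect(n,b,z,.214,.046)
        if .195<l<.235 and .035<w<.085: out.append(np.r_[p,l,w])
    return out
def caps(n,im,z=.062):
    out=[]
    for b in blobs(mask(im,"cap"),12):
        if len(b)<150: out.append(np.r_[toplane(n,b.mean(0),z)[0],len(b)])
    return out
def look(name=None):
    r={}
    for n in("scene","top"):
        r[n]=cams.capture(n)
        if name: cv2.imwrite(f"pics/{n}_{name}.png",r[n][:,:,::-1])
    return r
def down(yaw):
    """tool down, finger closing line (tool y) along the world direction yaw (+90 of tool x)"""
    return (R.from_euler('z',yaw)*R.from_euler('x',np.pi)).as_rotvec()
E
python3 - <<'E'
from lib import *
np.set_printoptions(precision=4,suppress=True)
r=look("1")
for n in r:
    im=r[n]; print(n)
    for k in("blue","white"):
        for t in trays(n,im,k): print(k,t)
    for c in caps(n,im): print("cap",c)
    g=max(blobs(mask(im,"green"),300),key=len); print("mat",rect(n,g,.003,.26,.1))
    for b in blobs(mask(im,"yellow"),4): print("yel",b.mean(0),len(b))
a=cv2.resize(r["top"][175:295,365:480],(400,417),interpolation=cv2.INTER_CUBIC)
b=cv2.resize(r["scene"][75:195,95:255],(400,300),interpolation=cv2.INTER_CUBIC)
b=np.vstack([b,np.zeros((117,400,3),np.uint8)])
cv2.imwrite("pics/z1.png",np.hstack([a,b])[:,:,::-1])
E
```

```text
scene
blue [0.5511 0.1405 0.0428 0.2283 0.0545]
white [ 0.5806 -0.0056  0.0297  0.2304  0.0589]
white [0.5765 0.273  0.0515 0.2297 0.0526]
cap [ 0.7548 -0.5251 12.    ]
cap [ 0.7335 -0.5028 14.    ]
cap [ 0.7253 -0.4631 12.    ]
cap [  0.4004  -0.0646 137.    ]
cap [ 0.7167 -0.4206 12.    ]
cap [ 0.7081 -0.3792 13.    ]
cap [ 0.4362 -0.043  14.    ]
cap [ 0.8618 -0.503  18.    ]
cap [ 0.5086  0.1413 60.    ]
cap [ 0.5949  0.145  69.    ]
cap [ 0.4943  0.2712 68.    ]
cap [ 0.4217  0.4333 12.    ]
cap [ 0.6215  0.2763 79.    ]
cap [ 0.894   0.0338 19.    ]
cap [ 0.8393  0.1675 48.    ]
cap [ 0.9144  0.191  62.    ]
cap [ 0.9166  0.2849 32.    ]
mat (array([0.5097, 0.4316, 0.0909]), 0.26253518676757814, 0.1018704605102539)
yel [216. 102.] 7
top
blue [0.5527 0.1407 0.0443 0.2156 0.0481]
white [ 0.5834 -0.0041 -0.0059  0.2135  0.051 ]
white [0.5809 0.2755 0.0452 0.2176 0.0496]
cap [ 0.6223  0.2753 48.    ]
cap [ 0.5955  0.1438 51.    ]
cap [ 0.5094  0.1402 53.    ]
cap [ 0.4946  0.2703 48.    ]
cap [ 0.2015 -0.6313 97.    ]
cap [ 0.1764 -0.4419 96.    ]
cap [ 0.1531 -0.6163 19.    ]
mat (array([0.5111, 0.4306, 0.0896]), 0.260613037109375, 0.10143079376220702)
yel [334.7857 283.8929] 28
yel [423.4545 287.7273] 11
```

View pics/z1.png

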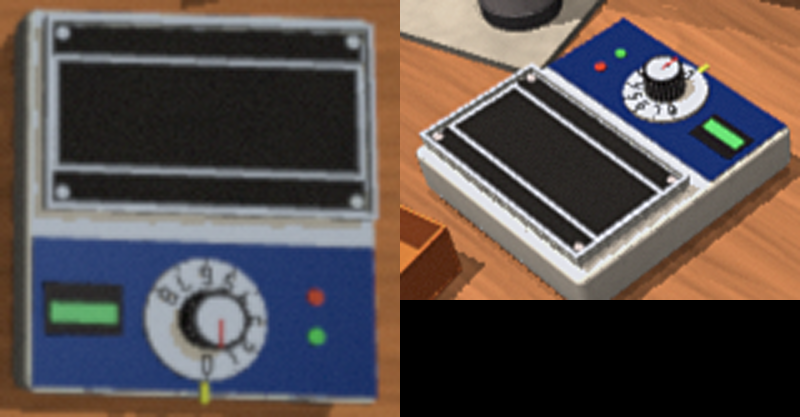

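The platform's white outline is in the panel at x 50-365, y 55-180. The dial's 0 is beside the yellow mark. I'll measure the platform and the sleeve in both views.

```bash
python3 - <<'E'
from lib import *
np.set_printoptions(precision=4,suppress=True)
for n,(r0,r1,c0,c1) in {"top":(175,295,365,480),"scene":(75,195,95,255)}.items():
    im=cv2.imread(f"pics/{n}_1.png")[:,:,::-1]; roi=np.zeros(im.shape[:2],np.uint8); roi[r0:r1,c0:c1]=1
    g=cv2.cvtColor(im,cv2.COLOR_RGB2HSV)
    dark=((g[...,2]<75)&(g[...,1]<120)).astype(np.uint8)*roi
    b=max(blobs(dark,300),key=len); p=rect(n,b,.085,.23,.082); print(n,"inner",p,len(b))
    x=p[0]
    # skirt + sleeve-top: light disc on blue deck
    w=mask(im,"white")*roi
    for b in blobs(w,40):
        for z in(.077,.107):
            q=toplane(n,b,z); print("  white",len(b),z,q.min(0),q.max(0),(q.min(0)+q.max(0))/2)
    a=x[2]; e=np.array([np.sin(a),-np.cos(a)]); e=e if e[0]>0 else -e
    print(n,"sleeve from platform",x[:2]-.155*e)
    for b in blobs(mask(im,"yellow")*roi,4): print("yel",toplane(n,b.mean(0),.072))
E
```

```text
top inner (array([ 0.5809, -0.3217,  1.5325]), 0.22916580200195313, 0.0814749984741211) 2485
  white 2252 0.077 [ 0.3781 -0.456 ] [ 0.6659 -0.1797] [ 0.522  -0.3178]
  white 2252 0.107 [ 0.3798 -0.4419] [ 0.6596 -0.1732] [ 0.5197 -0.3075]
  white 610 0.077 [ 0.3801 -0.3611] [ 0.4695 -0.2709] [ 0.4248 -0.316 ]
  white 610 0.107 [ 0.3817 -0.3497] [ 0.4687 -0.2619] [ 0.4252 -0.3058]
  white 145 0.077 [ 0.4087 -0.343 ] [ 0.4429 -0.3106] [ 0.4258 -0.3268]
  white 145 0.107 [ 0.4095 -0.332 ] [ 0.4428 -0.3005] [ 0.4262 -0.3162]
  white 45 0.077 [ 0.3697 -0.3056] [ 0.3727 -0.2295] [ 0.3712 -0.2675]
  white 45 0.107 [ 0.3716 -0.2956] [ 0.3745 -0.2216] [ 0.373  -0.2586]
top sleeve from platform [ 0.426  -0.3158]
yel [[ 0.3701 -0.3137]]
scene inner (array([ 0.5797, -0.321 ,  1.5322]), 0.2293780059814453, 0.08189189910888672) 1887
  white 4133 0.077 [ 0.3726 -0.6526] [ 0.6931 -0.1667] [ 0.5329 -0.4096]
  white 4133 0.107 [ 0.3958 -0.6161] [ 0.7062 -0.1454] [ 0.551  -0.3808]
  white 90 0.077 [ 0.3868 -0.3603] [ 0.4209 -0.3231] [ 0.4039 -0.3417]
  white 90 0.107 [ 0.4095 -0.333 ] [ 0.4426 -0.2969] [ 0.426 -0.315]
  white 377 0.077 [ 0.3805 -0.3602] [ 0.4733 -0.2668] [ 0.4269 -0.3135]
  white 377 0.107 [ 0.4034 -0.3329] [ 0.4933 -0.2425] [ 0.4483 -0.2877]
scene sleeve from platform [ 0.4248 -0.315 ]
yel [[ 0.3694 -0.3108]]
```

The two views agree to about 1 mm: platform (0.5803,-0.3213), sleeve (0.4255,-0.3155), mat (0.5104,0.4311, yaw 0.090). I'll pick the first jar.

```bash
cat >> lib.py <<'E'
np.set_printoptions(precision=4,suppress=True)
HOME=[-1.195,0.351,1.652,0,1.139,-0.085]
PLAT=np.array([.5803,-.3213,1.5324]); SLEEVE=np.array([.4255,-.3155]); MAT=np.array([.5104,.4311,.0902])
def ori(x,y,z,yaw):
    c=[]
    for k in(0,np.pi,-np.pi):
        q=arm.solve_ik([x,y,z+G],down(yaw+k))
        if q is not None: c.append((abs(q[5]),yaw+k))
    return down(min(c)[1])
def over(x,y,z,yaw): arm.reach([x,y,z+G],ori(x,y,z,yaw))
def line(x,y,z,v=.15,f=None): return arm.movel([x,y,z+G],None,v,f)
def gp():
    s=readout.state(); return s["position"]-[0,0,G]
def find(r,kind,z=.03):
    """trays seen in both views, paired: mean position, yaw from the top view"""
    T=trays("top",r["top"],kind,z); S=trays("scene",r["scene"],kind,z); out=[]
    for t in T:
        m=[s for s in S if np.hypot(*(s-t)[:2])<.012]
        out.append((np.r_[(t[:2]+m[0][:2])/2,t[2]] if m else t[:3], len(m)+1))
    return out
def pick_jar(p,yaw,zt=.0):
    over(p[0],p[1],.13,yaw); line(p[0],p[1],.057+zt,.1); arm.grasp(); s=readout.state()
    print("grasped",s["opening"],s["grasp_force"],"t",s["time"])
    return line(p[0],p[1],.16,.12)
E
python3 - <<'E'
from lib import *
r=look()
print(find(r,"blue"),find(r,"white"))
C=[c for c in caps("top",r["top"]) if .4<c[0]<.7]; S=caps("scene",r["scene"])
C=[(c[:2]+min(S,key=lambda s:np.hypot(*(s-c)[:2]))[:2])/2 for c in C]; print(C)
j=max([c for c in C if c[1]>.22],key=lambda c:c[0])
pick_jar(j,.045)
r=look("2"); print(find(r,"blue"),find(r,"white"),trays("scene",r["scene"],"blue"),readout.state()["time"],readout.state()["opening"])
E
```

```text
[(array([0.5519, 0.1399, 0.0443]), 2)] [(array([ 0.582 , -0.0049, -0.0059]), 2), (array([0.5787, 0.2743, 0.0452]), 2)]
[array([0.622 , 0.2759]), array([0.5952, 0.1444]), array([0.5091, 0.1408]), array([0.4945, 0.2708])]
grasped 0.02924285795099704 30.000030398368835 t 5.225
[(array([0.5527, 0.1413, 0.0443]), 1)] [(array([ 0.582 , -0.0049, -0.0106]), 2)] [] 6.3333 0.029174108860803176
```

View pics/scene_2.png

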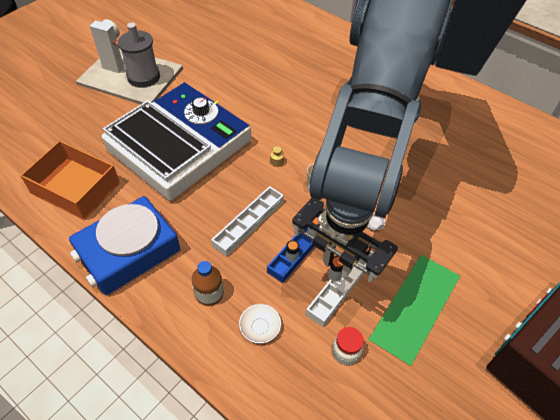

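The scene view shows the jar held over white1 at (340,265), with blue undisturbed. Now I'll place it, then do the second jar.

```bash
cat >> lib.py <<'E'
def place_jar(b,off):
    p=b[:2]+off*np.array([np.cos(b[2]),np.sin(b[2])])
    over(p[0],p[1],.16,b[2]); line(p[0],p[1],.075,.12)
    hit=line(p[0],p[1],.0575,.04,6); z=gp()[2]; print("hit",hit,"z",z)
    if z<.064: arm.open_gripper(); line(p[0],p[1],.13,.15)
E
python3 - <<'E'
from lib import *
b=find({k:v for k,v in look().items()},"blue")[0][0]
place_jar(b,.084)
print(readout.state()["time"])
r=look("3"); print(find(r,"blue"),find(r,"white")); 
for n in r: print([c for c in caps(n,r[n]) if .4<c[0]<.7 and .1<c[1]<.3])
E
```

```text
hit True z 0.05676530907524771
10.1167
[] [(array([ 0.5834, -0.0039, -0.0106]), 1)]
[array([ 0.4944,  0.2749, 43.    ])]
[array([ 0.4953,  0.2737, 36.    ])]
```

```bash
cat >> lib.py <<'E'
def survey(name=None):
    r=look(name); B=find(r,"blue"); W=find(r,"white"); S=[s for s in caps("scene",r["scene"])]
    C=[]
    for c in caps("top",r["top"]):
        if .3<c[0]<.75 and .0<c[1]<.4:
            m=min(S,key=lambda s:np.hypot(*(s-c)[:2])) if S else c
            C.append((c[:2]+m[:2])/2 if np.hypot(*(m-c)[:2])<.01 else c[:2])
    print("B",B,"W",W,"C",C,"t",readout.state()["time"]); return r,B,W,C
E
python3 - <<'E'
from lib import *
over(.40,-.15,.25,0)
r,B,W,C=survey("4")
E
```

```text
B [(array([0.5518, 0.1404, 0.0443]), 2)] W [(array([ 0.582 , -0.0048, -0.0084]), 2), (array([0.5787, 0.2742, 0.0452]), 2)] C [array([0.6361, 0.1447]), array([0.5953, 0.1444]), array([0.5091, 0.1407]), array([0.4946, 0.2711])] t 12.5083
```

View pics/top_4.png

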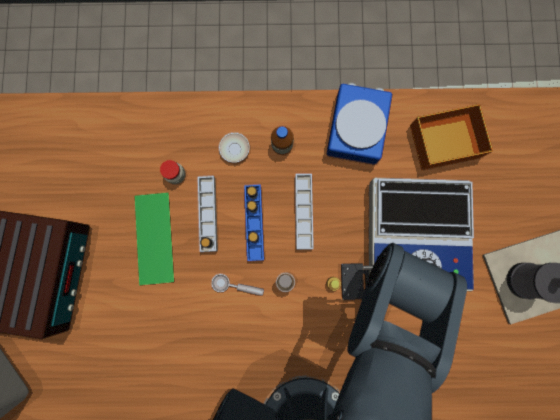

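Jar 1 now stands in blue's far pocket at (252,191) and nothing else has moved. Second jar next.

```bash
python3 - <<'E'
from lib import *
pick_jar([.4946,.2711],.045)
r,B,W,C=survey("5")
b=B[0][0] if B else np.array([.5518,.1404,.0443])
b=b if np.hypot(*(b[:2]-[.5518,.1404]))>.006 else np.array([.5518,.1404,.0443])
if B or trays("scene",r["scene"],"blue") : place_jar(b,-.084); over(.40,-.15,.25,0); survey("6")
E
```

```text
grasped 0.029145950915723928 30.000046491622925 t 16.3917
B [(array([0.5518, 0.141 , 0.0443]), 2)] W [(array([ 0.6245, -0.0005,  0.0049]), 2)] C [array([0.6361, 0.1446]), array([0.5953, 0.1444]), array([0.509 , 0.1406]), array([0.4635, 0.2305])] t 17.5
hit True z 0.05689371224444048
B [(array([0.5522, 0.1405, 0.0443]), 2)] W [(array([ 0.6249, -0.0005,  0.0054]), 2), (array([0.5787, 0.2744, 0.0452]), 2)] C [array([0.6361, 0.1446]), array([0.5953, 0.1444]), array([0.5092, 0.1406]), array([0.4676, 0.1359])] t 23.4667
```

Both jars are in blue. White2 was knocked to (0.625,-0.0005), and it gets picked up from there anyway. Now white1 goes to the mat.

```bash
cat >> lib.py <<'E'
def pick_tray(p,z0=0.,v=.1):
    over(p[0],p[1],z0+.12,p[2]); line(p[0],p[1],z0+.027,v); arm.grasp(); s=readout.state()
    print("tray grasped",s["opening"],s["grasp_force"],"t",s["time"]); line(p[0],p[1],z0+.14,v)
def place_tray(p,z0,zc=.15):
    over(p[0],p[1],zc,p[2]); line(p[0],p[1],z0+.040,.1)
    hit=line(p[0],p[1],z0+.0255,.03,4); print("hit",hit,"z over support",gp()[2]-z0)
    arm.open_gripper(); line(p[0],p[1],z0+.13,.1)
E
python3 - <<'E'
from lib import *
pick_tray([.5787,.2744,.0452])
place_tray(MAT,.003)
over(.40,-.15,.25,0); r,B,W,C=survey("7")
print([t for n in r for t in trays(n,r[n],"white",.033)])
E
```

```text
tray grasped 0.04560283161572406 30.000051856040955 t 27.3667
hit True z over support 0.0267724242670612
B [(array([0.5521, 0.1407, 0.0443]), 2)] W [(array([ 0.6249, -0.0006,  0.0058]), 2), (array([0.5079, 0.4316, 0.0898]), 2)] C [array([0.6362, 0.1446]), array([0.5954, 0.1443]), array([0.5092, 0.1407]), array([0.4674, 0.1359])] t 35.3833
[array([0.6245, 0.001 , 0.0176, 0.2266, 0.0563]), array([0.5072, 0.4318, 0.0918, 0.2323, 0.0505]), array([ 0.6263, -0.0003,  0.0058,  0.2178,  0.0515]), array([0.5104, 0.4306, 0.0898, 0.2169, 0.0491])]
```

View pics/scene_7.png

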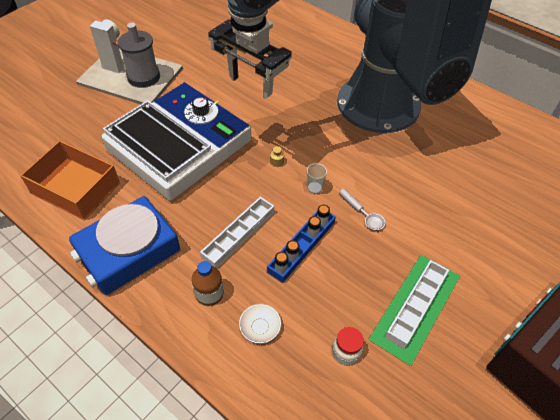

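The scene view shows white1 squarely on the mat at (417,302) and the jars upright in blue. White2 is at (238,230), close to the amber bottle at (207,283), so I'll lift it high and pull it back before swinging.

```bash
python3 - <<'E'
from lib import *
pick_tray([.6252,-.0004,.0062])
line(.6252,-.0004,.21,.15); line(.54,-.0004,.21,.15)
W=find(look(),"white",.033); print(W)
place_tray([.5092,.4312,.090],.033,.2)
over(.40,-.15,.25,0); r,B,W,C=survey("8")
print([t for n in r for t in trays(n,r[n],"white",.063)])
z=[cv2.resize(r["scene"][245:365,360:470],(385,420),interpolation=cv2.INTER_CUBIC),cv2.resize(r["top"][180:300,100:210],(385,420),interpolation=cv2.INTER_CUBIC)]
cv2.imwrite("pics/z8.png",np.hstack(z)[:,:,::-1])
E
```

```text
tray grasped 0.046061425816732185 30.00005453824997 t 38.4167
[(array([0.5088, 0.4316, 0.0912]), 2)]
hit True z over support 0.026801814514932826
B [(array([0.5522, 0.1406, 0.0443]), 2)] W [(array([0.5129, 0.4429, 0.089 ]), 1)] C [array([0.6362, 0.1446]), array([0.5953, 0.1443]), array([0.509 , 0.1407]), array([0.4675, 0.1358])] t 49.475
[array([0.5108, 0.4312, 0.089 , 0.2172, 0.0506])]
```

View pics/z8.png

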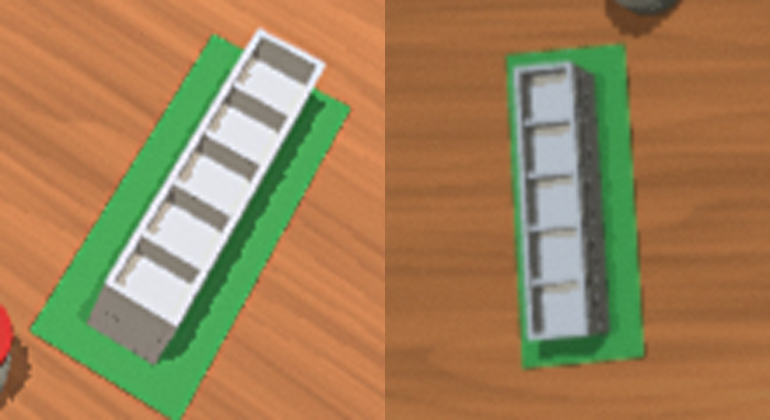

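The two trays show as one straight-sided block with no step, centred on the mat. Next I'll carry blue level to the shaker.

```bash
python3 - <<'E'
from lib import *
p=[.5521,.1406,.0443]
over(p[0],p[1],.12,p[2]); line(p[0],p[1],.027,.08); arm.grasp(); print(readout.state()["opening"],readout.state()["joint_pos"])
line(p[0],p[1],.07,.04); line(p[0],p[1],.21,.1)
o=ori(PLAT[0],PLAT[1],.21,PLAT[2]); print(R.from_rotvec(o).as_matrix()[:,1])
try: arm.movel([PLAT[0],PLAT[1],.21+G],o,.12)
except arm.MotionError as e: print("ERR",e)
print(gp(),readout.state()["joint_pos"],readout.state()["opening"],readout.state()["time"])
look("9")
E
```

```text
0.04605618319017134 [ 0.1677  0.6776  1.732   0.      0.7319 -1.4474]
[ 0.9993 -0.0384  0.    ]
[ 0.5803 -0.3211  0.21  ] [-0.5756  0.5835  1.3588  0.      1.1992 -0.5375] 0.045824469776020754 60.55
```

View pics/scene_9.png

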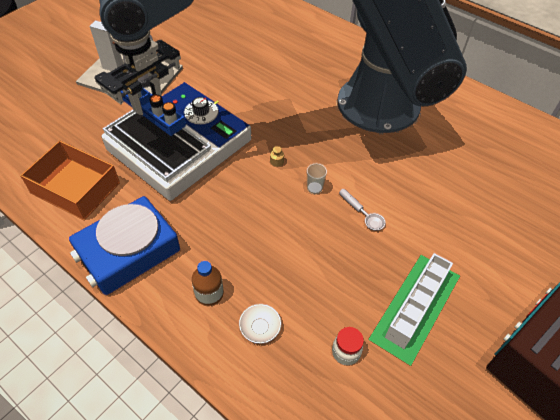

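The tray hangs level over the platform at (160,115) with the jars upright. I'll set it down.

```bash
python3 - <<'E'
from lib import *
x,y=PLAT[:2]
line(x,y,.125,.08); hit=line(x,y,.085+.0255,.02,4); print(hit,gp()[2]-.085)
arm.open_gripper(); line(x,y,.26,.08)
over(.40,.0,.25,0)
r=look("10")
for n in r:
    print([t for t in trays(n,r[n],"blue",.115)], [c for c in caps(n,r[n],.147) if -.5<c[1]<-.2])
print(find(r,"white",.063),readout.state()["time"])
z=[cv2.resize(r["scene"][75:195,95:255],(400,300),interpolation=cv2.INTER_CUBIC),cv2.resize(r["top"][175:295,360:480],(400,400),interpolation=cv2.INTER_CUBIC)[:300]]
cv2.imwrite("pics/z10.png",np.hstack(z)[:,:,::-1])
E
```

```text
True 0.026932957686350165
[] [array([ 0.5773, -0.4055, 46.    ]), array([ 0.5803, -0.3638, 43.    ]), array([ 0.5843, -0.2781, 49.    ]), array([ 0.5835, -0.2366, 47.    ]), array([ 0.786 , -0.4346, 13.    ]), array([ 0.7665, -0.415 , 15.    ]), array([ 0.816 , -0.4286, 12.    ]), array([ 0.7587, -0.3773, 13.    ]), array([ 0.8467, -0.4222, 12.    ]), array([ 0.7438, -0.3036, 15.    ]), array([ 0.932 , -0.2344, 12.    ])]
[array([ 0.5849, -0.3241,  1.5332,  0.2175,  0.0532])] [array([ 0.5842, -0.2376, 63.    ]), array([ 0.585 , -0.2796, 62.    ]), array([ 0.5814, -0.3658, 61.    ]), array([ 0.5788, -0.4066, 58.    ])]
[(array([0.5107, 0.4314, 0.09  ]), 1)] 67.2333
```

View pics/z10.png

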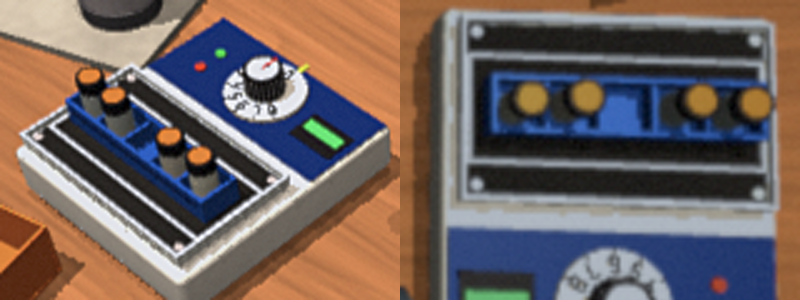

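The blue tray sits inside the outline, within about 3 mm of centre, with four jars upright. Now the sleeve: 150° clockwise.

```bash
python3 - <<'E'
from lib import *
x,y=SLEEVE; q1=np.arctan2(y,x); o=down(q1+1.309+np.pi/2)
q=arm.solve_ik([x,y,.2+G],o); print("q6 start",q[5])
arm.reach([x,y,.2+G],o); line(x,y,.099,.08); arm.grasp()
s=readout.state(); print(s["opening"],s["grasp_force"],s["ft_force"])
q=np.array(s["joint_pos"])
for k in range(5):
    q[5]+=np.pi/6; arm.goto_joints(q)
s=readout.state(); print("end",s["joint_pos"],s["ft_force"],s["ft_torque"],gp())
arm.open_gripper(); line(x,y,.22,.1); over(.40,.0,.25,0)
r=look("11"); print(readout.state()["time"])
z=[cv2.resize(r["scene"][75:195,95:255],(400,300),interpolation=cv2.INTER_CUBIC),cv2.resize(r["top"][175:295,360:480],(400,400),interpolation=cv2.INTER_CUBIC)[100:]]
cv2.imwrite("pics/z11.png",np.hstack(z)[:,:,::-1])
E
```

```text
q6 start -1.3968973613978406
0.04357440677321135 29.999935626983643 [2.7543 1.67   0.0731]
end [-0.7258  0.5022  1.8196 -0.0001  0.8254  1.2177] [-13.0571   6.6558  11.9587] [1.2088 2.0725 0.0723] [ 0.4245 -0.3146  0.0989]
78.325
```

View pics/z11.png

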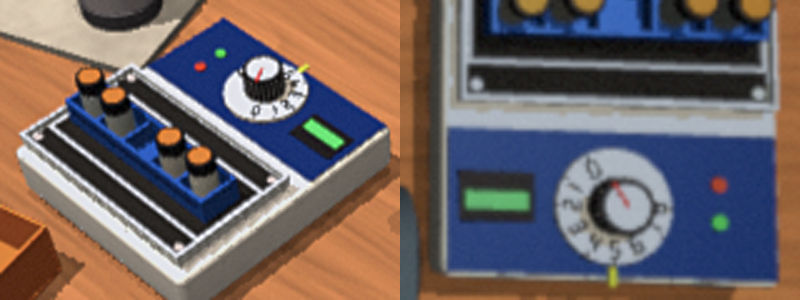

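The dial now reads 5 at the yellow mark. I'll do a last check of the whole bench against the first picture.

```bash
python3 - <<'E'
from lib import *
arm.goto_joints(HOME); arm.pause(.5)
r=look("12")
a=cv2.imread("pics/scene0.png"); b=r["scene"][:,:,::-1]
d=(cv2.absdiff(a,b).max(2)>50).astype(np.uint8)
d=cv2.morphologyEx(d,cv2.MORPH_OPEN,np.ones((3,3)))
print([(bb.min(0),bb.max(0)) for bb in blobs(d,12)])
print(trays("top",r["top"],"blue",.115),find(r,"white",.063),trays("top",r["top"],"white",.063),readout.state()["time"],readout.state()["ft_force"])
E
```

```text
[(array([121, 106]), array([146, 121])), (array([132, 122]), array([145, 132])), (array([158, 125]), array([168, 132])), (array([148, 132]), array([167, 149])), (array([170, 133]), array([180, 140])), (array([170, 146]), array([178, 155])), (array([212, 187]), array([285, 255])), (array([267, 208]), array([335, 282])), (array([306, 245]), array([375, 325])), (array([386, 253]), array([451, 347]))]
[array([ 0.5849, -0.3241,  1.5332,  0.2175,  0.0532])] [(array([0.5106, 0.4313, 0.0898]), 1)] [array([0.5106, 0.4313, 0.0898, 0.2175, 0.0493])] 80.8 [-0.1502 -0.2283 -0.3829]
```

View pics/scene_12.png

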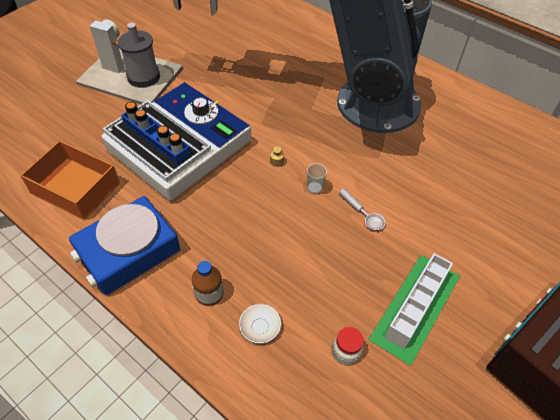

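The final view shows the trays stacked on the mat at (420,300) and the loaded blue tray on the shaker at (155,128). The difference from the first picture shows changes only where trays were moved, so the bystanders are untouched.

```bash
python3 -c "
from rig import arm, cams, readout
print(arm.sign_off())"
```

```text
the job is handed in; nothing more can be done
None
```

The job is handed in at about 81 s: both white-tray jars are in the blue tray, it stands inside the platform outline, the sleeve then went to 5, the empty white trays are stacked on the mat, and nothing else on the bench moved.

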